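# Unbolt the transit case and lay out the weaving comb

### The arm

A 6-joint arm with a two-finger parallel gripper is mounted at the origin on the work surface. World frame = base frame: x ahead of the robot, y to its left, z up, the work surface at z = 0. Lengths are in m, angles in rad, forces in N, time in s.
With the tool pointing down it reaches from about 0.275 to 0.975 m from the base axis. Payload 8.4 kg.
Tool frame: the origin (TCP) lies midway between the tips of the shut fingers; the grasp point (between the pads) lies 19 mm behind it (arm.hold_point_z is the z of the grasp point in the tool frame, in m); z points along the fingers, y is the line along which they close (so a half turn about z gives the same grasp; the last joint's range is limited). The gripper opens to 92 mm and grips with 3 to 60 N. Pads are 20 mm wide; open, the fingers measure 128 mm over their backs; the gripper's body (75 mm by 189 mm) begins 69 mm behind the grasp point.
Start: joints at [-1.34, 0.353, 1.633, -0, 1.155, -0.002], TCP at [0.144, -0.608, 0.215] pointing down, gripper open.
Joint ranges: [-2.63, 2.63], [-0.92, 2.1], [0.06, 2.66], [-1.3, 4.44], [0, 2.69], [-3.02, 3.02]. Speed limits (rad/s): [2.22, 2.22, 2.79, 3.14, 3.14, 3.14].

### API

Orientations are given as a unit quaternion [w, x, y, z].
In Python, from bench import arm gives the robot as it stands. The module is installed in compiled form; this text tells all that it offers.
- The arm moves only by the tool send_rows, never from a script. Its argument "commands" is a list of rows, each a list of 3 entries, a list of its own where there are three numbers: the shift along the tool's x, y, z in cm, then the turn about the tool's z in degrees, then the finger opening in cm, from 0 to 9.19. A call has 1 to 10 rows; each row shifts and turns the commanded pose from where the row before left it, along the tool's axes as they then stand; what a row does not reach is not made up. A row lasts 1/12 s, in which the tool goes at most 41.7 mm and 7.16 degrees, less where a joint would pass 70% of its speed; a pose out of reach is approached as far as the arm can. A call is refused whole if a number of a shift passes 4.17 or a number of a turn 7.16, either way. A call with a gripper value outside its range is refused whole. The fingers move at their own pace and stop on an object; "squeeze" is the grip in N (left out, the last holds). Time passes only in rows, so rows that do not move let the fingers close. It gives the time, the measured TCP pose, the force, the opening and the grip force at its end, in the units of the state.
- arm.observe(): the state, without advancing time (a new reading comes with each control period).
- arm.get_image(name): name is "scene" or "top" or "wrist"; returns a dict with "img" (420x560x3 uint8, red, green, blue), "camera_matrix" (3x3 intrinsics, pixels), "xyz" and "attitude" of the camera in the world. Camera axes: x right, y up, looking along -z (the intrinsics and any distortion apply to the point x, -y, -z); pixel columns grow to the right and rows downward; lengths in m; the calibration is good to about 2 mm. The wrist camera is an equidistant fisheye: a pixel r from the principal point sees the ray r / f radians off the axis. A picture is of the moment at which its call begins. There is no depth.
- arm.sign_off(): hands the job in; it is judged then, once.
The state is a dict: "time": time; "q": joint angles; "joint_velocities": joint speeds; "joint_torque": joint torques, N m; "tool_pos": TCP position; "orientation": TCP orientation; "ft_force": force on the tool from outside, world axes, zero at the start; "wrist_torque": the same for the moment, N m; "grip_width": finger opening in m; "grasp_force": force on a finger pad.
Only numpy, scipy, OpenCV 4.12 (cv2) and the standard library are available. Lean on these libraries where they do the work, as an engineer would, in place of code of your own. Each camera call takes 0.05 s, during which the arm holds its last target. There are 200 camera calls.

### The job

Take the wooden weaving comb out of the plywood transit case: lift the barrel bolt's handle out of its notch, draw the bolt right back and lay the handle down in the rear notch, then swing the lid up until it stands upright and leave it open. Lay the comb flat on the black board, wholly on the board and set down rather than dropped. Leave the plain wooden batten in the case, the two steel weights on the board and the brown bottle where they are.

Things in the scene. Friction and masses are not known exactly. Their poses are not given: they have to be found in the camera images.
- case: Plywood transit case, fixed, 200 mm deep (its x), 320 wide (y), 100 high; origin at the centre of its underside, x from front to hinged side, z up. End walls at y = -160..-142 and 142..160 mm, 100 high; front and back walls 12 thick, 90 high. The lid, 280 wide, 9 thick, lies between the end walls, top at 100 mm. The bolt is on the lid's -y half, the lid's pull on the +y half.
- case_bed (a point): Middle of the top of the grey foam bed inside the case, 62 mm above the case's underside. Comb and batten lie on it.
- bolt_axis (a point): Point on the axis of the steel barrel bolt on the lid, abreast of its handle with bolt shot and lid shut: x = -60, y = -90, z = 114 mm of the case. Rod 12 mm thick along the case's y, in a barrel 25 mm thick from y = -128 to -30 mm. The rod shoots to -y through a staple (31 wide, 25 high) on the end wall's top at y = -151 mm. Handle square to the rod, pointing to the hinge (+x) when down.
- bolt_grip (a point): Middle of the grip of the bolt's handle: a steel cylinder 14 mm thick and 26 mm long lying along the handle, its middle 32 mm from the bolt's axis (18 to 44 mm), on a stem 8 mm thick. Bolt shot and handle down: at x = -28, y = -90, z = 114 mm of the case; it moves with the bolt and turns about the bolt's axis (x = -60 mm, z = 114 mm of the case).
- bolt (a joint): Slide of the bolt in m along the case's +y: 0 = shot into the staple, 0.036 = fully back against its stop. Stiff: about 2 N.
- bolt_turn (a joint): Angle of the bolt's handle in rad: 0 = lying flat towards the hinge, 1.57 = upright, stop at 1.65. Below about 1.1 the handle is caught in a notch of the barrel's side; above that it slides freely along the top slot. There are two notches, 12 mm wide, one with the bolt shot and one with the bolt fully back (at 0.036, within 2 mm). The handle stays at the angle where it is left.
- lid_pull (a point): Middle of the bar of the lid's bow pull: a round steel bar 10 mm thick, 90 mm long along the case's y, 36 mm above the lid's top, 170 mm from the hinge line (at x = -70, y = +60 mm of the case with the lid shut).
- lid_hinge (a point): Middle of the lid's hinge line, which runs along the case's y at x = +100 mm, z = 100 mm of the case; the lid turns up and back about it.
- lid (a joint): Opening of the lid in rad: 0 = shut, 1.57 = upright, stop at 1.8. A friction hinge holds it at any angle; lifting at the pull takes about 7 N.
- comb_mid (a point): Middle of the weaving comb, half-way up (9 mm above its underside). Dark wooden comb 140 mm long along its x, lying on the foam bed in the left or the right half of the case, roughly along the case's x. A bar handle 22 mm wide and 18 mm high from x = -70 to +26 mm, then a head 64 mm wide and 16 mm high with seven flat teeth that end at x = +70 mm. z is up. About 80 g.
- comb_teeth (a point): Tooth end of the comb: 70 mm along its x from its middle, 9 mm above its underside.
- comb_butt (a point): Handle end of the comb: 70 mm the other way, 9 mm above its underside.
- sword_mid (a point): Middle of the plain weaving batten that lies beside the comb on the foam, half-way up: dark wood, 140 mm long along its x, 26 mm wide, 10 mm high, pointed at one end, no teeth. To be left alone.
- board: Black-covered examination board, fixed to the table, 260 by 260 mm, 10 mm thick; origin at the centre of its underside, top 10 mm above it. It stands to the left or the right of the case.
- weight_a_mid (a point): Middle of a round steel weight standing on the board, half-way up: 44 mm across, 38 mm high with its small knob. To be left alone.
- weight_b_mid (a point): Middle of the other, like steel weight on the board. To be left alone.
- bottle_mid (a point): Middle of a brown glass bottle standing on the table behind, between case and board, half-way up: 56 mm across, 130 mm high. To be left alone.

How it is judged:
On the way, in this order (a step that is already met when the one before it is completed fails the run):
1. the bolt is fully drawn back (at least 32 mm) and its handle laid down in the rear notch (below 0.5 rad) (value of joint bolt above 0.032 m and value of joint bolt_turn below 0.5 rad), for 0.2 s.
2. the lid stands open, within about 12 degrees of upright or beyond it (value of joint lid above 1.35 rad), for 0.2 s.
At the end, for the whole second after the job is handed in: The bolt is drawn back (32 mm or more) with its handle down in the rear notch (below 0.5 rad), the lid stands open at 1.35 rad or more, and the comb lies still and flat (tilt under 0.15 rad, underside on the board) with both its ends within the board's edges (all of step 1 and value of joint lid above 1.35 rad and x of comb_teeth in the frame of board between -0.13 and 0.13 m and y of comb_teeth in the frame of board between -0.13 and 0.13 m and x of comb_butt in the frame of board between -0.13 and 0.13 m and y of comb_butt in the frame of board between -0.13 and 0.13 m and z of comb_mid in the frame of board below 0.024 m and angle between comb_mid's own z axis and vertical below 0.15 rad and linear speed of comb below 0.02 m/s); the robot touches nothing.
It fails at once if the comb let go more than about 25 mm above the board (horizontal distance between comb_mid and board below 0.18 m and z of comb_mid in the frame of board above 0.045 m and contact force between the fingers and comb below 0.05 N).
It fails at once if the batten moved by more than 25 mm (distance of sword_mid from where it was at the start of the episode above 0.025 m).
It fails at once if a weight moved by more than 20 mm (distance of any of weight_a_mid, weight_b_mid from where it was at the start of the episode above 0.02 m).
It fails at once if the bottle moved by more than 20 mm (distance of bottle_mid from where it was at the start of the episode above 0.02 m).
It also fails if it takes over 72 s, if anything falls off the work surface, if the arm or the gripper's body presses on something with over 40 N, if the wrist force passes 120 N, or if a joint passes its speed limit or range.

## Working session

There is one attempt and no reset: what is moved stays moved. The work goes in short steps, Python scripts to look and compute and a tool call to move; the robot and the scene stay as the last step left them, time stands still between calls to the robot, and variables do not carry over. Pictures are saved under pics/ and viewed, at most 10 in all, crops included, and the job is handed in when it is done.

Besides the shell and the picture viewer there is one more tool, called after "Call:" in YAML: its name, and indented under it one key for each argument. send_rows: Moves the arm, as the interface text tells. Its arguments: {"type":"object","properties":{"commands":{"type":"array","items":{"type":"array"}},"squeeze":{"type":"number"}},"required":["commands"]}

```bash
mkdir -p pics; python3 - <<'E'
from bench import arm
import cv2,json
s=arm.observe();print({k:s[k] for k in('time','tool_pos','orientation','grip_width')},arm.hold_point_z)
for n in('scene','top'):
    d=arm.get_image(n);cv2.imwrite(f'pics/{n}0.png',d['img'][:,:,::-1]);print(n,d['camera_matrix'],d['xyz'],d['attitude'],[k for k in d])
E
```

```text
{'time': 0.0, 'tool_pos': array([ 0.14407273, -0.60766657,  0.21386191]), 'orientation': array([-6.91050126e-04,  9.93233996e-01,  1.16128146e-01, -7.33024974e-05]), 'grip_width': 0.09214642539243943} -0.0187
scene [[491.75674541   0.         275.47084238]
 [  0.         491.75674541 213.39076854]
 [  0.           0.           1.        ]] [ 1.28715527 -0.06197801  0.75046628] [0.65245093 0.29874653 0.27881401 0.63821708] ['img', 'camera_matrix', 'xyz', 'attitude']
top [[424.83664247   0.         273.53958184]
 [  0.         424.83664247 203.66732479]
 [  0.           0.           1.        ]] [ 0.42526164 -0.04167865  1.05121256] [-0.69419086 -0.0631015   0.06835012  0.71375452] ['img', 'camera_matrix', 'xyz', 'attitude']
```

View pics/top0.png

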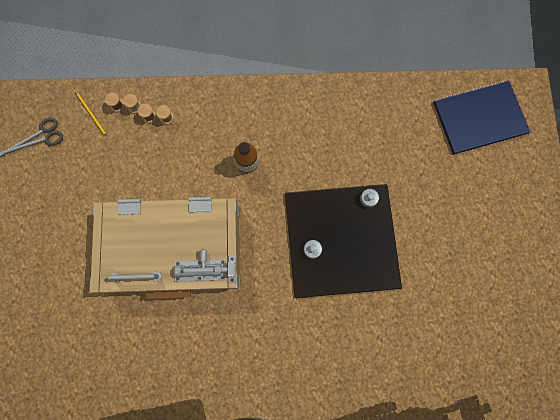

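View pics/scene0.png

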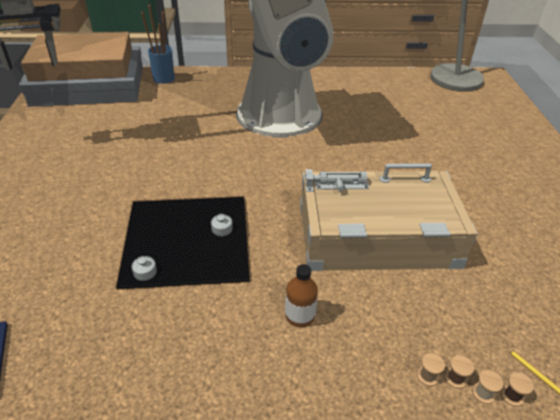

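```bash
cat > h.py <<'E'
import numpy as np, cv2
from scipy.spatial.transform import Rotation as R
CAM={'scene':(491.757,275.471,213.391,[1.28715527,-0.06197801,0.75046628],[0.65245093,0.29874653,0.27881401,0.63821708]),
'top':(424.837,273.540,203.667,[0.42526164,-0.04167865,1.05121256],[-0.69419086,-0.0631015,0.06835012,0.71375452])}
def rot(q): return R.from_quat([q[1],q[2],q[3],q[0]])
def proj(n,P):
    f,cx,cy,p,q=CAM[n]; c=rot(q).inv().apply(np.atleast_2d(P)-p)
    return np.c_[cx+f*c[:,0]/-c[:,2], cy-f*c[:,1]/-c[:,2]]
def back(n,uv,z):
    f,cx,cy,p,q=CAM[n]; d=rot(q).apply([(uv[0]-cx)/f,-(uv[1]-cy)/f,-1]); p=np.array(p)
    return p+d*(z-p[2])/d[2]
E
python3 - <<'E'
import cv2,numpy as np
t=cv2.imread('pics/top0.png');s=cv2.imread('pics/scene0.png')
k=dict(interpolation=cv2.INTER_CUBIC)
o=np.zeros((600,780,3),np.uint8)
o[:315,:525]=cv2.resize(t[193:298,80:255],None,fx=3,fy=3,**k)
o[315:600,:525]=cv2.resize(s[165:260,298:473],None,fx=3,fy=3,**k)
o[:250,530:780]=cv2.resize(t[178:303,280:405],None,fx=2,fy=2,**k)
o[315:515,530:780]=cv2.resize(s[190:290,120:245],None,fx=2,fy=2,**k)
cv2.imwrite('pics/c1.png',o)
E
```

```text
(no output)
```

View pics/c1.png

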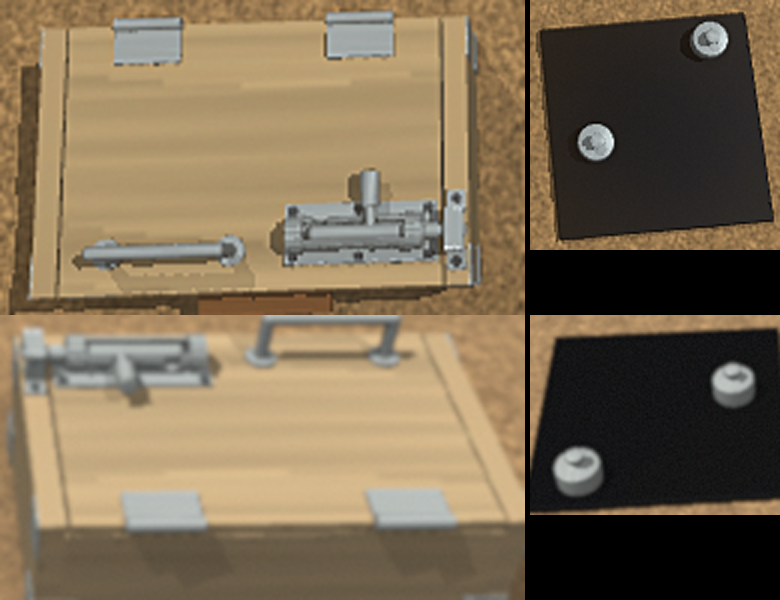

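```bash
cat > fit.py <<'E'
from h import *
from scipy.optimize import least_squares
T=lambda X,Y:(79.7+X/3,192.7+Y/3); S=lambda X,Y:(297.7+X/3,164.7+(Y-315)/3); B=lambda X,Y:(279.75+(X-530)/2,177.75+Y/2)
obs=[('top',(100,160,100),T(42,29)),('top',(-100,160,100),T(30,297)),('top',(100,-160,100),T(469,16)),('top',(-100,-160,100),T(475,286)),
('top',(-28,-90,114),T(370,190)),('top',(-70,60,136),T(160,253)),('scene',(100,-160,100),S(35,527)),('scene',(-28,-90,114),S(126,373))]
f=lambda p:np.concatenate([proj(n,R.from_euler('z',p[2]).apply(np.array(P)/1e3)+[p[0],p[1],0])[0]-uv for n,P,uv in obs])
r=least_squares(f,[.45,.25,0],loss='soft_l1');p=r.x
print(p,np.degrees(p[2]));print(f(p).reshape(-1,2).round(1))
W=lambda *P:(R.from_euler('z',p[2]).apply(np.array(P)/1e3)+[p[0],p[1],0]).round(4)
print('grip',W(-28,-90,114),back('top',T(370,190),.114),'pull',W(-70,60,136),back('top',T(160,253),.136))
c=[back('top',B(*x),.01) for x in((541,31),(744,13),(772,221),(559,240))];print(np.round(c,3),np.mean(c,0))
for x in((710,40),(596,143)):print('w',back('top',B(*x),.032).round(3))
E
python3 fit.py
```

```text
[0.51836849 0.19486323 0.00107533] 0.06161185283780387
[[ 1.1  0.1]
 [ 0.7  0.5]
 [-0.5  0.5]
 [-1.3 -0.2]
 [ 0.8 -0.6]
 [-1.7 -0.3]
 [ 0.6 -1.5]
 [-0.9  1.8]]
grip [0.4905 0.1048 0.114 ] [0.48912727 0.10662822 0.114     ] pull [0.4483 0.2548 0.136 ] [0.44747792 0.25124903 0.136     ]
[[ 0.647 -0.082  0.01 ]
 [ 0.663 -0.339  0.01 ]
 [ 0.406 -0.352  0.01 ]
 [ 0.391 -0.095  0.01 ]] [ 0.52667702 -0.21721539  0.01      ]
w [ 0.625 -0.288  0.032]
w [ 0.504 -0.143  0.032]
```

Call:
send_rows:
  commands:
    - [[0,0,0],6.65,5]
    - [[0,0,0],6.65,5]
    - [[1.7,-3.5,0],0,5]
    - [[1.7,-3.5,0],0,5]
    - [[1.7,-3.5,0],0,5]
    - [[1.7,-3.5,0],0,5]
    - [[1.7,-3.5,0],0,5]
    - [[1.7,-3.5,0],0,5]
    - [[1.7,-3.5,0],0,5]
    - [[1.7,-3.5,0],0,5]

```text
time: 0.93
tool_pos: [0.2801, -0.3262, 0.2144]
orientation: [-0.0, 1.0, 0.0, -0.0]
ft_force: [1.0, -1.1, 0.3]
grip_width: 0.05
grasp_force: 0.0
```

Call:
send_rows:
  commands:
    - [[1.7,-3.5,0],0,5]
    - [[1.7,-3.5,0],0,5]
    - [[1.7,-3.5,0],0,5]
    - [[1.7,-3.5,0],0,5]
    - [[1.7,-3.5,0],0,5]
    - [[1.7,-3.5,0],0,5]
    - [[1.7,-3.5,0],0,5]
    - [[1.7,-3.5,0],0,5]
    - [[1.7,-3.5,0],0,5]
    - [[1.7,-3.5,0],0,5]

```text
time: 1.77
tool_pos: [0.45, 0.0241, 0.2145]
orientation: [0.0, 1.0, 0.0, -0.0]
ft_force: [0.0, -0.5, -0.1]
grip_width: 0.0499
grasp_force: 0.0
```

Call:
send_rows:
  commands:
    - [[1.5,-3,0.5],0,5]
    - [[1.5,-3,0.5],0,5]
    - [[1,-2.1,0],0,5]
    - [[0,0,0],0,5]

```text
time: 2.1
tool_pos: [0.4912, 0.1065, 0.2041]
orientation: [-0.001, 1.0, 0.002, 0.0]
ft_force: [-1.0, -0.8, -0.1]
grip_width: 0.05
grasp_force: 0.0
```

```bash
python3 - <<'E'
from bench import arm
import cv2
s=arm.observe();print(s['tool_pos'],s['orientation'],s['q'])
d=arm.get_image('wrist');cv2.imwrite('pics/w0.png',d['img'][:,:,::-1]);print(d['camera_matrix'],d['xyz'],d['attitude'])
E
```

```text
[0.49119384 0.10651299 0.20412857] [-5.15201497e-04  9.99998475e-01  1.65834710e-03  1.84932727e-04] [2.09888453e-01 1.73209993e-01 1.90191674e+00 1.06451227e-03
 1.06589127e+00 1.77685342e+00]
[[325.1922621    0.         283.32053959]
 [  0.         325.1922621  211.45775153]
 [  0.           0.           1.        ]] [0.56336617 0.10590056 0.37474145] [ 0.70245215 -0.09106179  0.09150316 -0.69992563]
```

View pics/w0.png

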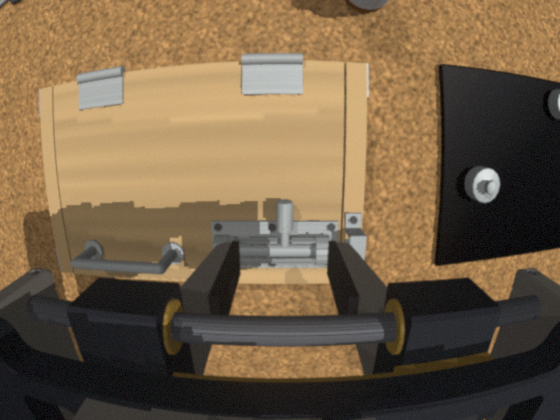

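```bash
cat >> h.py <<'E'
def fish(uv,z,p,q):
    K=325.192; d=np.array([uv[0]-283.32,-(uv[1]-211.458)]); r=np.hypot(*d); a=r/K
    v=np.r_[d/max(r,1e-9)*np.sin(a),-np.cos(a)]; v=rot(q).apply(v); p=np.array(p); return p+v*(z-p[2])/v[2]
E
python3 - <<'E'
from h import *
p,q=[0.56336617,0.10590056,0.37474145],[0.70245215,-0.09106179,0.09150316,-0.69992563]
for n,uv,z in(('gripfar',(286,201),.12),('gripnear',(285,223),.12),('pullL',(77,264),.138),('pullR',(172,267),.138),('cornBR',(366,64),.1),('cornBL',(41,89),.1),('cornFL',(62,272),.1)):
    print(n,fish(uv,z,p,q).round(4))
E
```

```text
gripfar [0.5046 0.1038 0.12  ]
gripnear [0.4861 0.1045 0.12  ]
pullL [0.4494 0.2977 0.138 ]
pullR [0.4525 0.1984 0.138 ]
cornBR [0.6205 0.0361 0.1   ]
cornBL [0.6192 0.3541 0.1   ]
cornFL [0.4193 0.3543 0.1   ]
```

Call:
send_rows:
  commands:
    - [[0.1,0.15,3],0,5]
    - [[0,0,3],0,5]
    - [[0,0,2.5],0,5]
    - [[0,0,1],0,5]
    - [[0,0,0.5],0,5]
    - [[0,0,0],0,5]

```text
time: 2.65
tool_pos: [0.4896, 0.1007, 0.1045]
orientation: [0.0, 1.0, 0.0, -0.001]
ft_force: [0.5, 0.2, 0.2]
grip_width: 0.05
grasp_force: 0.0
```

Call:
send_rows:
  commands:
    - [[0,0,0],0,1]
    - [[0,0,0],0,1]
    - [[0,0,0],0,1]
    - [[0,0,0],0,1]
  squeeze: 20

```text
time: 2.98
tool_pos: [0.4913, 0.1016, 0.1053]
orientation: [-0.0, 1.0, 0.0, 0.001]
ft_force: [0.1, -0.1, 0.0]
grip_width: 0.0259
grasp_force: 0.0
```

Call:
send_rows:
  commands:
    - [[0.1,-0.25,0],0,1]
    - [[0,0,0.1],0,1]
    - [[0,0,0],0,1]
    - [[0,0,0],0,1]
    - [[0,0,0],0,1]

```text
time: 3.4
tool_pos: [0.4923, 0.1054, 0.104]
orientation: [-0.001, 1.0, 0.0, 0.001]
ft_force: [-0.6, 5.9, 1.9]
grip_width: 0.0131
grasp_force: 20.0
```

Call:
send_rows:
  commands:
    - [[-0.05,-0.15,-0.57],0,1]
    - [[-0.15,0,-0.56],0,1]
    - [[-0.24,0,-0.52],0,1]
    - [[-0.33,0,-0.47],0,1]
    - [[-0.41,0,-0.41],0,1]
    - [[0,0,0],0,1]

```text
time: 3.9
tool_pos: [0.4795, 0.1057, 0.1297]
orientation: [-0.0, 1.0, 0.0, 0.0]
ft_force: [-0.0, 2.5, -4.4]
grip_width: 0.0137
grasp_force: 20.0
```

Call:
send_rows:
  commands:
    - [[-0.47,0,-0.33],0,1]
    - [[-0.52,0,-0.24],0,1]
    - [[-0.55,0,-0.15],0,1]
    - [[-0.45,0,-0.04],0,1]
    - [[0,0,0],0,1]

```text
time: 4.32
tool_pos: [0.4608, 0.1057, 0.1376]
orientation: [-0.0, 1.0, 0.0, 0.002]
ft_force: [3.9, 2.4, -0.3]
grip_width: 0.0133
grasp_force: 20.0
```

```bash
python3 - <<'E'
from bench import arm
import cv2,numpy as np
a=arm.get_image('wrist')['img'][:,:,::-1];b=arm.get_image('scene')['img'][140:260,290:470,::-1]
o=np.zeros((600,560,3),np.uint8);o[:240]=a[140:380];o[240:600,:540]=cv2.resize(b,None,fx=3,fy=3,interpolation=2)
cv2.imwrite('pics/w1.png',o)
E
```

```text
(no output)
```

View pics/w1.png

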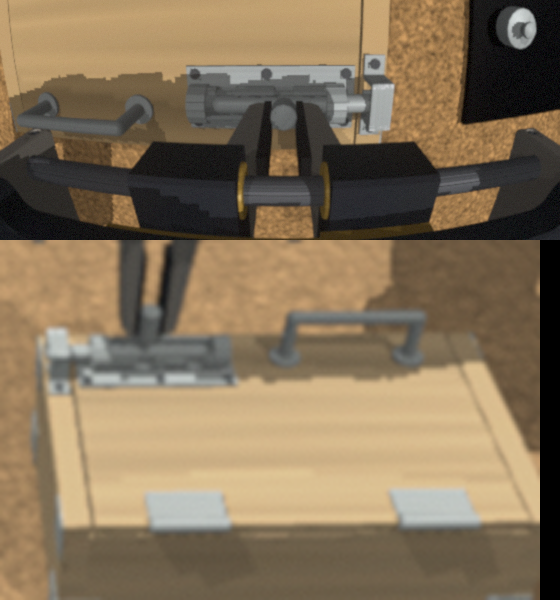

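Call:
send_rows:
  commands:
    - [[0,-0.5,0],0,1]
    - [[0,-0.6,0],0,1]
    - [[0,-0.6,0],0,1]
    - [[0,-0.6,0],0,1]
    - [[0,-0.6,0],0,1]
    - [[0,-0.5,0],0,1]
    - [[0,-0.4,0],0,1]
    - [[0,0,0],0,1]
    - [[0,0,0],0,1]

```text
time: 5.17
tool_pos: [0.4605, 0.1425, 0.1369]
orientation: [0.002, 1.0, 0.001, 0.0]
ft_force: [5.6, -12.0, 8.3]
grip_width: 0.0133
grasp_force: 20.0
```

Call:
send_rows:
  commands:
    - [[0.45,0.15,0.04],0,1]
    - [[0.55,0,0.15],0,1]
    - [[0.52,0,0.24],0,1]
    - [[0.47,0,0.33],0,1]
    - [[0.41,0,0.41],0,1]
    - [[0,0,0],0,1]

```text
time: 5.67
tool_pos: [0.4821, 0.1419, 0.1238]
orientation: [0.001, 1.0, 0.0, -0.003]
ft_force: [-1.0, -2.7, 4.2]
grip_width: 0.0132
grasp_force: 20.0
```

Call:
send_rows:
  commands:
    - [[0.33,0,0.47],0,1]
    - [[0.24,0,0.52],0,1]
    - [[0.15,0,0.56],0,1]
    - [[0.05,0,0.5],0,1]
    - [[0,0,0],0,1]

```text
time: 6.08
tool_pos: [0.4904, 0.142, 0.1037]
orientation: [0.001, 1.0, 0.001, -0.002]
ft_force: [0.1, -3.8, 6.1]
grip_width: 0.013
grasp_force: 22.1
```

Call:
send_rows:
  commands:
    - [[0,0,0],0,4]
    - [[0,0,0],0,4]
    - [[0,0,-2],0,4]
    - [[0,0,-3],0,4]
    - [[0,0,-3],0,4]
    - [[-1.4,-3.6,0],0,4]
    - [[-1.4,-3.6,0],0,4]
    - [[-1.3,-3.6,0],0,4]
    - [[0,0,0],-7,4]
    - [[0,0,0],-7,4]

```text
time: 6.92
tool_pos: [0.4485, 0.252, 0.1837]
orientation: [0.0, 0.992, 0.126, -0.001]
ft_force: [-0.5, -0.6, -1.3]
grip_width: 0.04
grasp_force: 0.0
```

Call:
send_rows:
  commands:
    - [[0,0,0],-7,4]
    - [[0,0,0],-7,4]
    - [[0,0,0],-7,4]
    - [[0,0,0],-7,4]
    - [[0,0,0],-7,4]
    - [[0,0,0],-7,4]
    - [[0,0,0],-7,4]
    - [[0,0,0],-7,4]
    - [[0,0,0],-7,4]
    - [[0,0,0],-6,4]

```text
time: 7.75
tool_pos: [0.4492, 0.25, 0.1835]
orientation: [-0.001, 0.747, 0.665, -0.001]
ft_force: [0.3, -0.7, -0.0]
grip_width: 0.04
grasp_force: 0.0
```

Call:
send_rows:
  commands:
    - [[0,0,0],-7,4]
    - [[0,0,0],0,4]

```text
time: 7.92
tool_pos: [0.4493, 0.25, 0.1836]
orientation: [-0.001, 0.705, 0.709, -0.001]
ft_force: [-0.2, -0.0, -0.2]
grip_width: 0.0403
grasp_force: 0.0
```

```bash
python3 - <<'E'
from bench import arm
import cv2,numpy as np
s=arm.observe();print(s['tool_pos'],s['orientation'])
d=arm.get_image('wrist');print(d['xyz'],d['attitude']);a=d['img'][:,:,::-1];b=arm.get_image('top')['img'][185:305,80:260,::-1]
o=np.zeros((560,560,3),np.uint8);o[:320]=a[100:420];o[320:560,:360]=cv2.resize(b,None,fx=2,fy=2,interpolation=2)
cv2.imwrite('pics/w2.png',o)
E
```

```text
[0.44933822 0.25000717 0.18360326] [-5.72598729e-04  7.04788293e-01  7.09416472e-01 -1.18486370e-03]
[0.44970526 0.32133532 0.354132  ] [ 0.99157671 -0.12946991  0.00100492  0.00348668]
```

View pics/w2.png

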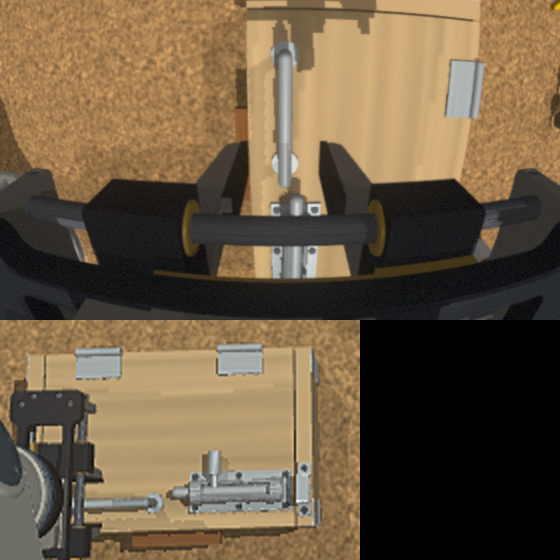

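Call:
send_rows:
  commands:
    - [[0,0,2.5],0,4]
    - [[0,0,2.5],0,4]
    - [[0,0,0.8],0,4]
    - [[0,0,0.5],0,4]
    - [[0,0,0],0,0.5]
    - [[0,0,0],0,0.5]
    - [[0,0,0],0,0.5]
    - [[0,0,0],0,0.5]
    - [[0,0,0],0,0.5]
    - [[0,0,0],0,0.5]
  squeeze: 30

```text
time: 8.85
tool_pos: [0.4502, 0.2503, 0.1221]
orientation: [-0.0, 0.707, 0.707, -0.0]
ft_force: [-4.4, 1.1, 5.4]
grip_width: 0.0089
grasp_force: 30.0
```

Call:
send_rows:
  commands:
    - [[0,0.2,-0.8],0,0.5]
    - [[0,0.3,-1],0,0.5]
    - [[0,0.38,-1.1],0,0.5]
    - [[0,0.69,-1.35],0,0.5]
    - [[0,0.69,-1.35],0,0.5]
    - [[0,0.91,-1.21],0,0.5]
    - [[0,0.91,-1.21],0,0.5]
    - [[0,0,0],0,0.5]

```text
time: 9.52
tool_pos: [0.4905, 0.2504, 0.2041]
orientation: [-0.001, 0.707, 0.707, -0.001]
ft_force: [-12.3, 2.2, 10.9]
grip_width: 0.0091
grasp_force: 30.0
```

Call:
send_rows:
  commands:
    - [[0,0.95,-1.15],0,0.5]
    - [[0,1.0,-1.15],0,0.5]
    - [[0,1.2,-0.9],0,0.5]
    - [[0,1.27,-0.9],0,0.5]
    - [[0,1.4,-0.6],0,0.5]
    - [[0,1.4,-0.6],0,0.5]
    - [[0,0,0],0,0.5]

```text
time: 10.1
tool_pos: [0.5652, 0.2507, 0.2558]
orientation: [-0.0, 0.707, 0.707, 0.001]
ft_force: [-1.9, 4.2, 1.4]
grip_width: 0.0093
grasp_force: 30.0
```

Call:
send_rows:
  commands:
    - [[0,1.47,-0.38],0,0.5]
    - [[0,1.47,-0.31],0,0.5]
    - [[0,1.5,-0.1],0,0.5]
    - [[0,1.5,-0.06],0,0.5]
    - [[0,1.2,0.1],0,0.5]
    - [[0,1.2,0.15],0,0.5]
    - [[0,0.3,0.05],0,0.5]
    - [[0,0,0],0,0.5]

```text
time: 10.77
tool_pos: [0.6511, 0.2507, 0.2615]
orientation: [0.0, 0.707, 0.707, 0.001]
ft_force: [2.0, 3.2, 3.2]
grip_width: 0.0091
grasp_force: 30.0
```

Call:
send_rows:
  commands:
    - [[0,0,0],0,1.7]
    - [[0,0,0],0,1.7]
    - [[0,0,0],0,1.7]
    - [[0,0,-2],0,1.7]
    - [[0,0,-3],0,1.7]
    - [[0,0,-3],0,1.7]
    - [[0,0,-3],0,1.7]
    - [[0,-4,0],0,5]
    - [[0,-4,0],0,5]
    - [[0,-4,0],0,5]

```text
time: 11.6
tool_pos: [0.5286, 0.2496, 0.37]
orientation: [0.0, 0.707, 0.707, 0.0]
ft_force: [-0.6, 0.5, -0.1]
grip_width: 0.035
grasp_force: 0.0
```

Call:
send_rows:
  commands:
    - [[-1.5,-3.8,0],0,5]
    - [[-1.5,-3.8,0],0,5]
    - [[-1.5,-3.8,0],0,5]
    - [[-1.5,-3.8,0],0,5]
    - [[0,0,0],7,5]
    - [[0,0,0],7,5]
    - [[0,0,0],7,5]
    - [[0,0,0],7,5]
    - [[0,0,0],7,5]
    - [[0,0,0],7,5]

```text
time: 12.43
tool_pos: [0.3776, 0.1896, 0.37]
orientation: [0.0, 0.915, 0.404, 0.0]
ft_force: [0.8, -0.8, 0.0]
grip_width: 0.0501
grasp_force: 0.0
```

Call:
send_rows:
  commands:
    - [[0,0,0],7,5]
    - [[0,0,0],7,5]
    - [[0,0,0],7,5]
    - [[0,0,0],7,5]
    - [[0,0,0],7,5]
    - [[0,0,0],7,5]
    - [[0,0,0],6,5]
    - [[0,0,0],0,5]

```text
time: 13.1
tool_pos: [0.3777, 0.1896, 0.3699]
orientation: [0.0, 1.0, -0.002, 0.0]
ft_force: [-1.0, 0.3, -0.0]
grip_width: 0.0498
grasp_force: 0.0
```

```bash
python3 - <<'E'
from bench import arm
import cv2,numpy as np
s=arm.observe();print(s['tool_pos'],s['orientation'])
d=arm.get_image('wrist');print(d['xyz'].tolist(),d['attitude'].tolist());a=d['img'][:,:,::-1];b=arm.get_image('top')['img'][175:310,75:275,::-1]
cv2.imwrite('pics/w3.png',a)
o=np.zeros((600,790,3),np.uint8);o[:420,:560]=a;o[420:,:260]=cv2.resize(b,(260,180),interpolation=2)
c=arm.get_image('scene')['img'][90:270,290:490,::-1];o[420:,270:470]=c
cv2.imwrite('pics/w3b.png',o)
E
```

```text
[0.37767959 0.1896435  0.36994592] [ 2.18962739e-04  9.99997877e-01 -2.04877964e-03  2.10758120e-05]
[0.44992842638978203, 0.1887444169727557, 0.5405408411137289] [-0.699758618875953, 0.09134534113702919, -0.09143242678068407, 0.7025909302676583]
```

View pics/w3b.png

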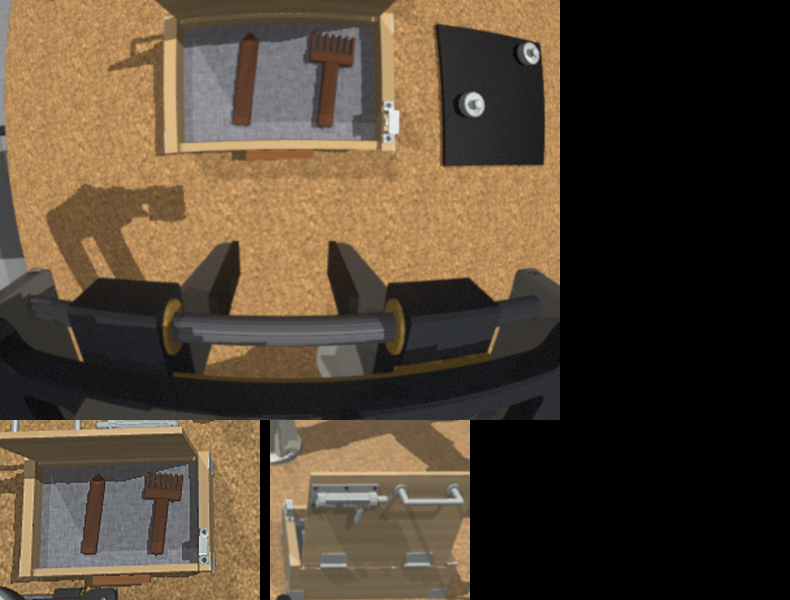

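```bash
python3 - <<'E'
from h import *
p,q=[0.44992842638978203,0.1887444169727557,0.5405408411137289],[-0.699758618875953,0.09134534113702919,-0.09143242678068407,0.7025909302676583]
for n,uv,z in(('butt',(326,125),.08),('junc',(330,66),.08),('teethL',(313,32),.079),('teethR',(354,37),.079),('headL',(311,62),.079),('headR',(351,67),.079),('swA',(242,124),.072),('swB',(250,36),.072),('wb',(471,102),.035),('caseFR',(393,151),.1)):
    print(n,fish(uv,z,p,q).round(4))
T=lambda X,Y:(75+X/1.3,175+(Y-420)*.75)
for n,uv,z in(('butt',T(156,552),.08),('teeth',T(165,474),.079),('junc',T(161,499),.08)): print('top',n,back('top',uv,z).round(4))
E
```

```text
butt [0.4535 0.1285 0.08  ]
junc [0.5387 0.1227 0.08  ]
teethL [0.5896 0.1461 0.079 ]
teethR [0.5849 0.0871 0.079 ]
headL [0.544  0.1494 0.079 ]
headR [0.5389 0.0923 0.079 ]
swA [0.4554 0.2477 0.072 ]
swB [0.5859 0.2358 0.072 ]
wb [ 0.5092 -0.1343  0.035 ]
caseFR [0.4202 0.0348 0.1   ]
top butt [0.4517 0.13   0.08  ]
top teeth [0.5849 0.115  0.079 ]
top junc [0.5414 0.1217 0.08  ]
```

Call:
send_rows:
  commands:
    - [[3.4,1.6,0],0,5]
    - [[3.4,1.6,0],0,5]
    - [[3.4,1.7,0],0,5]
    - [[3.5,1.7,0],0,5]
    - [[0,0,0],-7,5]
    - [[0,0,0],-7,5]
    - [[0,0,0],-7,5]
    - [[0,0,0],-7,5]
    - [[0,0,0],-7,5]
    - [[0,0,0],-7,5]

```text
time: 14.08
tool_pos: [0.515, 0.124, 0.3698]
orientation: [0.0, 0.932, 0.363, -0.0]
ft_force: [-1.0, -0.5, -0.4]
grip_width: 0.0498
grasp_force: 0.0
```

Call:
send_rows:
  commands:
    - [[0,0,0],-7,5]
    - [[0,0,0],-7,5]
    - [[0,0,0],-7,5]
    - [[0,0,0],-7,5]
    - [[0,0,0],-7,5]
    - [[0,0,0],-7,5]
    - [[0,0,0],-7,5]
    - [[0,0,0],-7,5]
    - [[0,0,0],-7,5]
    - [[0,0,0],-7,5]

```text
time: 14.92
tool_pos: [0.515, 0.124, 0.3699]
orientation: [-0.0, 0.555, 0.832, -0.0]
ft_force: [0.5, 0.3, -0.0]
grip_width: 0.0498
grasp_force: 0.0
```

Call:
send_rows:
  commands:
    - [[0,0,0],-7,5]
    - [[0,0,0],-7,5]
    - [[0,0,0],-7,5]
    - [[0,0,0],-7,5]
    - [[0,0,0],-7,5]
    - [[0,0,0],-7,5]
    - [[0,0,0],-7,5]
    - [[0,0,0],-7,5]
    - [[0,0,0],-7,5]
    - [[0,0,0],0,5]

```text
time: 15.75
tool_pos: [0.515, 0.124, 0.3699]
orientation: [-0.0, 0.039, 0.999, -0.0]
ft_force: [-0.2, 0.2, 0.4]
grip_width: 0.0501
grasp_force: 0.0
```

Call:
send_rows:
  commands:
    - [[0,0,4],0,5]
    - [[0,0,4],0,5]
    - [[0,0,4],0,5]
    - [[0,0,4],0,5]
    - [[0,0,0],0,5]

```text
time: 16.17
tool_pos: [0.5105, 0.123, 0.2032]
orientation: [-0.005, 0.044, 0.999, -0.002]
ft_force: [-1.7, -0.5, -1.2]
grip_width: 0.0496
grasp_force: 0.0
```

```bash
python3 - <<'E'
from bench import arm
import cv2,numpy as np
s=arm.observe();print(s['tool_pos'],s['orientation'],s['q'])
d=arm.get_image('wrist');print(d['xyz'].tolist(),d['attitude'].tolist());a=d['img'][:,:,::-1]
cv2.imwrite('pics/w4.png',a)
E
```

```text
[0.51046238 0.1229812  0.20320811] [-0.00537692  0.0443935   0.99899841 -0.00157375] [ 2.33610525e-01  2.16275071e-01  1.84951005e+00 -8.49814948e-05
  1.08701234e+00 -1.24832827e+00]
[0.4411462343452802, 0.12913105317124005, 0.3745684497907688] [0.7319524014308914, -0.09238713870610793, -0.08211388345807509, 0.670050452417341]
```

View pics/w4.png

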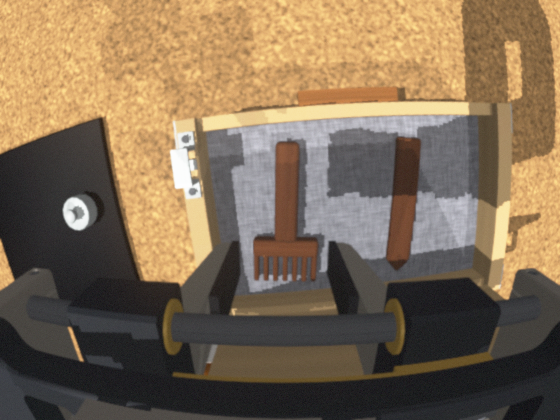

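```bash
python3 - <<'E'
from h import *
p,q=[0.4411462343452802,0.12913105317124005,0.3745684497907688],[0.7319524014308914,-0.09238713870610793,-0.08211388345807509,0.670050452417341]
for n,uv,z in(('butt',(288,143),.08),('junc',(286,238),.08),('teeth',(285,280),.079)): print(n,fish(uv,z,p,q).round(4))
from bench import arm
s=arm.observe();print(s['tool_pos'],s['orientation'])
E
```

```text
butt [0.4524 0.1313 0.08  ]
junc [0.5416 0.1217 0.08  ]
teeth [0.5865 0.1168 0.079 ]
[0.51246885 0.12344617 0.20706302] [-0.00356997  0.04421687  0.99901503 -0.00104265]
```

Call:
send_rows:
  commands:
    - [[0,0.1,3.5],1,5]
    - [[0,0,3.5],0,5]
    - [[0,0,3.5],0,5]
    - [[0,0,2.3],0,5]
    - [[0,0,1],0,5]
    - [[0,0,0.5],0,5]
    - [[0,0,0],0,5]
    - [[0,0,0],0,5]

```text
time: 16.88
tool_pos: [0.5168, 0.1255, 0.0689]
orientation: [0.001, 0.052, 0.999, 0.0]
ft_force: [0.2, -0.1, -0.8]
grip_width: 0.0499
grasp_force: 0.0
```

Call:
send_rows:
  commands:
    - [[0,0,0],0,1.2]
    - [[0,0,0],0,1.2]
    - [[0,0,0],0,1.2]
    - [[0,0,0],0,1.2]
    - [[0,0,0],0,1.2]
    - [[0,0,0],0,1.2]
    - [[0,0,0],0,1.2]
  squeeze: 15

```text
time: 17.47
tool_pos: [0.5154, 0.1251, 0.0675]
orientation: [0.0, 0.052, 0.999, 0.0]
ft_force: [-2.5, 0.1, 6.3]
grip_width: 0.0218
grasp_force: 15.0
```

Call:
send_rows:
  commands:
    - [[0,0,-0.5],0,1.2]
    - [[0,0,-1.5],0,1.2]
    - [[0,0,-3],0,1.2]
    - [[0,0,-3],0,1.2]
    - [[0,0,-3],0,1.2]
    - [[0,0,-2],0,1.2]
    - [[0,0,-0.5],0,1.2]

```text
time: 18.05
tool_pos: [0.5169, 0.1255, 0.2057]
orientation: [0.003, 0.052, 0.999, 0.001]
ft_force: [0.8, 0.4, 0.0]
grip_width: 0.0218
grasp_force: 15.0
```

Call:
send_rows:
  commands:
    - [[-0.2,-2,0],0,1.2]
    - [[-0.25,-3.8,0],0,1.2]
    - [[-0.25,-3.8,0],0,1.2]
    - [[-0.25,-3.8,0],0,1.2]
    - [[-0.25,-3.8,0],0,1.2]
    - [[-0.25,-3.8,0],0,1.2]
    - [[-0.25,-3.8,0],0,1.2]
    - [[-0.25,-3.8,0],0,1.2]
    - [[-0.25,-3.8,0],0,1.2]
    - [[-0.25,-3.8,0],0,1.2]

```text
time: 18.88
tool_pos: [0.5009, -0.2391, 0.2008]
orientation: [-0.001, 0.052, 0.999, 0.0]
ft_force: [0.1, 0.9, -0.8]
grip_width: 0.0217
grasp_force: 15.0
```

Call:
send_rows:
  commands:
    - [[0,-1.3,0],0,1.2]
    - [[0,0,0],0,1.2]
    - [[0,0,3],0,1.2]
    - [[0,0,3],0,1.2]
    - [[0,0,3],0,1.2]
    - [[0,0,2],0,1.2]
    - [[0,0,0],0,1.2]

```text
time: 19.47
tool_pos: [0.4974, -0.2473, 0.0874]
orientation: [-0.004, 0.052, 0.999, 0.002]
ft_force: [-1.1, 1.5, -0.5]
grip_width: 0.0219
grasp_force: 15.0
```

```bash
python3 - <<'E'
from bench import arm
import cv2,numpy as np
s=arm.observe();print(s['tool_pos'],s['orientation'])
d=arm.get_image('scene')['img'][150:310,90:290,::-1]; t=arm.get_image('top')['img'][170:310,270:420,::-1]
o=np.zeros((480,790,3),np.uint8);o[:,:400]=cv2.resize(d,(400,320))[:480] if 0 else np.pad(cv2.resize(d,(400,320)),((0,160),(0,0),(0,0)));o[:350,410:785]=cv2.resize(t,(375,350))
cv2.imwrite('pics/w5.png',o)
E
```

```text
[ 0.49744075 -0.2473265   0.08738186] [-0.00374013  0.05165055  0.99865649  0.00185911]
```

View pics/w5.png

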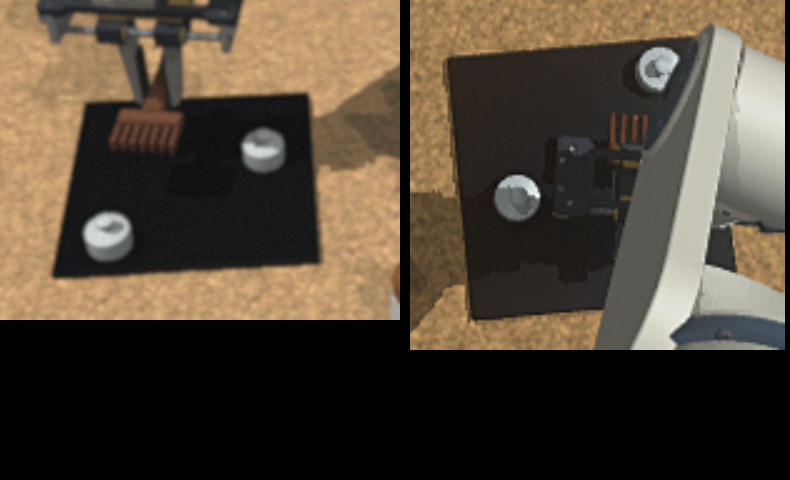

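Call:
send_rows:
  commands:
    - [[0,0,2.5],0,1.2]
    - [[0,0,2.5],0,1.2]
    - [[0,0,1],0,1.2]
    - [[0,0,0.4],0,1.2]
    - [[0,0,0.3],0,1.2]
    - [[0,0,0],0,1.2]
    - [[0,0,0],0,1.2]

```text
time: 20.15
tool_pos: [0.5014, -0.2507, 0.0262]
orientation: [0.001, 0.052, 0.999, -0.0]
ft_force: [0.4, -0.9, -0.4]
grip_width: 0.022
grasp_force: 15.0
```

Call:
send_rows:
  commands:
    - [[0,0,0.5],0,1.2]
    - [[0,0,0.3],0,1.2]
    - [[0,0,0.2],0,1.2]
    - [[0,0,0.1],0,1.2]
    - [[0,0,0],0,1.2]
    - [[0,0,0],0,1.2]

```text
time: 20.65
tool_pos: [0.5009, -0.2505, 0.015]
orientation: [0.0, 0.052, 0.999, -0.0]
ft_force: [-2.9, 2.1, 12.6]
grip_width: 0.0217
grasp_force: 15.0
```

Contact at the expected height (12.6 N up). Release and rise.

Call:
send_rows:
  commands:
    - [[0,0,-0.1],0,1.2]
    - [[0,0,0],0,4.5]
    - [[0,0,0],0,4.5]
    - [[0,0,0],0,4.5]
    - [[0,0,0],0,4.5]
    - [[0,0,-1],0,4.5]
    - [[0,0,-3],0,4.5]
    - [[0,0,-4],0,4.5]
    - [[0,0,-4],0,4.5]
    - [[0,0,-4],0,4.5]

```text
time: 21.48
tool_pos: [0.5001, -0.2502, 0.1772]
orientation: [-0.0, 0.052, 0.999, 0.0]
ft_force: [0.6, 0.5, 0.5]
grip_width: 0.0452
grasp_force: 0.0
```

Call:
send_rows:
  commands:
    - [[2,0,-4],0,4.5]
    - [[4,0,0],0,4.5]
    - [[4,0,0],0,4.5]
    - [[0,0,0],0,4.5]
    - [[0,0,0],0,4.5]

```text
time: 21.9
tool_pos: [0.4009, -0.2399, 0.2132]
orientation: [0.0, 0.053, 0.999, -0.0]
ft_force: [1.1, -0.6, 0.6]
grip_width: 0.045
grasp_force: 0.0
```

```bash
python3 - <<'E'
from bench import arm
import cv2,numpy as np
s=arm.observe();print(s['tool_pos'],s['ft_force'])
cv2.imwrite('pics/w6.png',arm.get_image('scene')['img'][:,:,::-1])
E
```

```text
[ 0.40091933 -0.23986791  0.21323476] [ 1.10624589 -0.59410088  0.57572691]
```

View pics/w6.png

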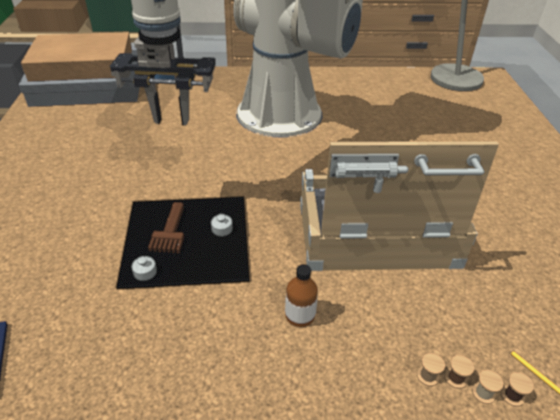

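The comb lies flat on the board, around (168,230). The lid stands upright with the bolt back and its handle at (378,185) laid towards the hinge. The weights and bottle have not moved.

```bash
python3 -c "
from bench import arm
print(arm.sign_off())"
```

```text
the job is handed in; nothing more can be done
None
```

The job is handed in (no verdict came back): in the last picture the bolt is drawn back with its handle down, the lid is upright, the comb lies flat on the board, and the weights and bottle look undisturbed; I didn't check the batten again after lifting the comb.

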